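# Lock the beater-bar carriage into its station on the filing jig

### The job

Put the blue carriage with the worn beater bar down on the bare near part of the filing jig's cover plate and let go of it. Then take it by its black tail handle, bring it flush against the left-hand fence and push it along the fence, away from you, until its spring plunger drops into the one index bush that is not blanked off, which you cannot see under it and must feel for. Leave it locked there and let go; leave the other things on the bench alone.

Things in the scene. Friction and masses are not known exactly. Their poses are not given: they have to be found in the camera images.
- jig: Filing jig bolted to the bench: dark steel base 252 x 112 mm and bright steel cover plate 244 (x) x 104 (y) mm, plate top 26 mm above the bench. Origin: centre of its underside. x: along it, away from the robot, the sliding direction (turned 0.1 to 0.36 rad to the right); y: across it, to the fence on its left. Oiled: the carriage slides with friction 0.2 to 0.3.
- set_down (a point): Point on top of the cover plate at jig x = -58, y = -19 mm, on its bare near part: where to put the carriage's origin down first (with its origin between x = -72 and -38 mm the plunger rests on the plate short of the bushes); 24 mm are then left between carriage and fence for a finger. Axes as the jig's.
- fence_face (a point): Foot of the working face of the left-hand fence, at jig x = 0, y = +36 mm, plate height. The fence is a steel bar along jig x from -120 to +120 mm, its face towards -y, 24 mm higher than the plate: no finger fits between it and a carriage that lies against it. Axes as the jig's.
- bush_row (a point): Jig x = 0, y = +5 mm, plate top. On this line lie four round index bushes, 13 mm wide, 14 mm deep, at jig x = -60, -40, -20, 0 mm. Dark plugs, flush and looking like the open bush, blank three of them; which one is open varies. With the carriage flush on the fence (its origin at jig y = +5 mm) the plunger locks with its origin at jig x = -22, -2, +18 or +38 mm.
- roller_gate (a point): Middle of the track between the two filing rollers, at jig x = +38, y = +5 mm, plate top. The rollers stand 39 mm high outside the track, one on the fence, one on a cheek to its right; the cheek's side is at jig y = -34 mm, so the track is 70 mm wide here. Farther on, an end stop 20 mm high crosses the track at jig x = +108 mm.
- carriage: Weighs 0.57 to 0.9 kg: blue block 120 (x) x 62 (y) x 26 mm, a grey bar clamped lengthwise on top (38 mm high, 10 mm past it). Starts flat on the bench left of the jig, 26 mm off. Origin: centre of the block's underside, near the centre of mass; x to its front (away from you), tail handle at -x, +y side goes to the fence. Lift it by the long sides at mid-length; the handle cannot hold it level.
- tail_handle: Black tail handle of the carriage: a bar 60 mm long (x), 12 mm wide (y), from 4 to 26 mm above the carriage's underside. Origin at its root, 60 mm behind (-x) the carriage's origin and 15 mm above the underside; the bar runs to x = -60 mm. Axes as the carriage's. 25 mm of finger room to either side, also when the carriage lies at the fence.
- handle_grip (a point): The point to hold on the tail handle: 85 mm behind (-x) the carriage's origin, 15 mm above its underside, middle of the bar's height and width.
- plunger (a joint): Spring plunger on the carriage's centre line, 38 mm behind (-x) its origin: 10 mm pin, tapered nose, pushed down by 2.4 to 2.8 N. In m: 0 = nose pushed up level with the underside (on the bench or plain plate); 0.0105 = fully out (in the open bush, or carriage lifted). Once in the bush, the carriage can slide no further: sliding meets a firm stop of over 15 N.
- plunger_knob (a point): Middle of the top of the plunger's red knob, 16 to 22 mm wide: 54.5 mm above the carriage's underside when the plunger is up, 44 mm when it has dropped.
- calliper_1: Bystander: steel calliper 63 x 180 x 10 mm lying in front of the mill's drawers; origin at the centre of its underside.
- spanner: Bystander: spanner 24 x 162 x 9 mm lying right of the jig; origin at the centre of its underside.
- jar_small: Bystander: brown sample jar with black lid, 45 mm wide, 75 mm high, standing beyond the carriage's starting place; origin at the centre of its underside.
- spare_bar: Bystander: spare beater bar 26 x 75 x 12 mm near the front edge of the bench; origin at the centre of its underside.

How it is judged:
By the outcome, as a careful person would: the job done as asked, in the order asked, and still so for the second after the job is handed in, with the robot touching nothing.
It also fails if it takes over 46 s, if anything falls off the work surface, if the arm or the gripper's body presses on something with over 40 N, if the wrist force passes 120 N, or if a joint passes its speed limit or range.

### The arm

A 6-joint arm with a two-finger parallel gripper is mounted at the origin on a cart in front of the work surface, level with it; the furniture and walls round the work are solid. World frame = base frame: x ahead of the robot, y to its left, z up, the work surface at z = 0. Lengths are in m, angles in rad, forces in N, time in s.
With the tool pointing down it reaches from about 0.275 to 0.85 m from the base axis. Payload 5.2 kg.
Tool frame: the origin (TCP) lies at the very end of the fingers, on their centre line; the grasp point (between the pads) lies 19 mm behind it; z points along the fingers, y is the line along which they close (so a half turn about z gives the same grasp; the last joint's range is limited). The gripper opens to 85 mm and grips with 20 to 120 N. Pads are 22 mm wide; open, the fingers measure 114 mm over their backs; the gripper's body (76 mm by 85 mm) begins 54 mm behind the grasp point. The pads swing forward as they close: fully open they stand 13 mm farther back than shut.
Start: joints at [1.057, 0.259, 1.535, -0, 1.348, -0.203], TCP at [0.168, 0.524, 0.231] pointing down, gripper open.
Joint ranges: [-3.14, 3.14], [-0.91, 2.08], [0.19, 2.58], [-1.22, 4.36], [0.22, 2.71], [-3.12, 3.12]. Speed limits (rad/s): [2.57, 2.57, 3.14, 3.14, 3.14, 3.14].

### API

Orientations are given as a rotation vector (axis times angle).
In Python, from plant import robot gives the robot as it stands.
- The arm moves only by the tool tcp_steps, called after "Emit:" by a JSON object that holds its "op" and its "data", one argument or row to a line. Schema: {"type":"object","properties":{"plan":{"type":"string"},"only":{"type":"string"},"quiet":{"type":"boolean"},"lines":{"type":"string"}},"required":["plan"],"additionalProperties":false}. plan is a string of 1 to 8 rows, parted by semicolons, with the numbers parted by spaces; each row has 5 numbers: the opening from 0.0 (shut) to 1.0 (fully open), then dx, dy, dz in units of 25 mm, then a turn about the tool's z in units of 0.25 rad; each row is the pose to reach, as a shift and turn from the pose commanded when the call began, along the tool's axes at that moment; what a row does not reach only later rows make up. A row lasts 1/12 s, in which the tool goes at most 0.0417 m and 0.125 rad, less where a joint would pass 70% of its speed; a pose out of reach is approached as far as the arm can. The fingers move at their own pace and stop on an object; the grip force is fixed at half the most. Time passes only in rows, so rows that do not move let the fingers close. The tool returns the time, the measured TCP pose, the force, the opening and the grip force at its end. only (a regular expression) keeps the lines of the reply that match it, lines (a string "A,B") keeps lines A to B, and quiet returns only ok. Input that does not fit is refused with a message, and nothing moves.
- robot.state(): the state, without advancing time (a new reading comes with each control period).
- robot.camera(name): name is "side" or "top"; returns the picture (420x560x3 uint8, blue, green, red); there is no depth.
- robot.camera_info(name): a dict with "fov_y" (degrees; the focal length in pixels is half the picture's height over the tangent of half this angle, whatever the lens; pixels are square), "cx", "cy" (the principal point, pixels), "dist_coeffs" ([k1, k2, p1, p2, k3] as OpenCV has them; the pictures are not rectified), "R" (3x3) and "t" (3): a world point X has camera coordinates R X + t. Camera axes: x right, y down, z forward; pixel columns grow to the right and rows downward; lengths in m; the calibration is good to about 2 mm. A picture is of the moment at which its call begins. camera_info takes no time and is no camera call.
- robot.job_done(): hands the job in; it is judged then, once.
The state is a dict: "time_s": time; "q": joint angles; "joint_vel": joint speeds; "tau": joint torques, N m; "tcp_pos": TCP position; "tcp_rot": TCP orientation; "force": force on the tool from outside, world axes, zero at the start; "moment": the same for the moment, N m; "grip_width": opening from 0.0 (shut) to 1.0 (fully open); "grip_force": force on a finger pad.
Only numpy, scipy, OpenCV 4.12 (cv2) and the standard library are available. Lean on these libraries where they do the work, as an engineer would, in place of code of your own. Each camera call takes 0.05 s, during which the arm holds its last target. There are 200 camera calls.

## Working session

There is one attempt and no reset: what is moved stays moved. The work goes in short steps, Python scripts to look and compute and a tool call to move; the robot and the scene stay as the last step left them, time stands still between calls to the robot, and variables do not carry over. Pictures are saved under pics/ and viewed, at most 10 in all, crops included, and the job is handed in when it is done.

```bash
ls; mkdir -p pics
```

Run:
```python
from plant import robot
import cv2
for n in("top","side"):
    cv2.imwrite(f"pics/{n}0.png",robot.camera(n)); print(robot.camera_info(n))
s=robot.state(); print(s)
```

```text
pics
plant.py
{'fov_y': 53.4847380710215, 'cx': 279.61804564451637, 'cy': 207.79734682626955, 'dist_coeffs': array([-0.0702113,  0.       ,  0.       ,  0.       ,  0.       ]), 'R': array([[ 0.02701327, -0.99963123,  0.0027729 ],
       [-0.97835858, -0.02700748, -0.20514647],
       [ 0.20514571,  0.00282879, -0.97872736]]), 't': array([-0.05140201,  0.55007886,  0.88101924])}
{'fov_y': 47.96589530244728, 'cx': 287.56801962934736, 'cy': 212.29068069665553, 'dist_coeffs': array([-0.15744689,  0.        ,  0.        ,  0.        ,  0.        ]), 'R': array([[ 0.12295816,  0.99238038, -0.00790361],
       [ 0.74196161, -0.09721388, -0.66335694],
       [-0.65907076,  0.07570097, -0.74826139]]), 't': array([-0.03076722, -0.37086492,  1.63502323])}
{'time_s': 0.1, 'q': array([ 1.05719228e+00,  2.59268359e-01,  1.53598006e+00, -2.75064594e-05,
        1.34802624e+00, -2.02810205e-01]), 'joint_vel': array([-0.00084626,  0.00038359, -0.00219453,  0.00219537, -0.00201323,
       -0.00170045]), 'tau': array([ 2.62305701e-03, -4.46969497e+01, -2.91250026e+01,  7.78006984e-05,
        6.42818413e-03,  2.58125476e-05]), 'tcp_pos': array([0.16794573, 0.52321919, 0.23055622]), 'tcp_rot': array([-4.86134361e-01, -3.10317974e+00,  2.48870669e-03]), 'force': array([-0.20634687, -0.23826397, -0.34991313]), 'moment': array([ 0.01276554, -0.01982967,  0.00995241]), 'grip_force': 0.0, 'grip_width': 0.9991014969333264}
```
View pics/top0.png

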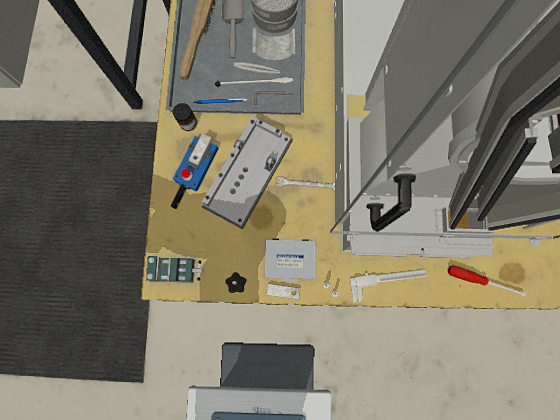

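View pics/side0.png

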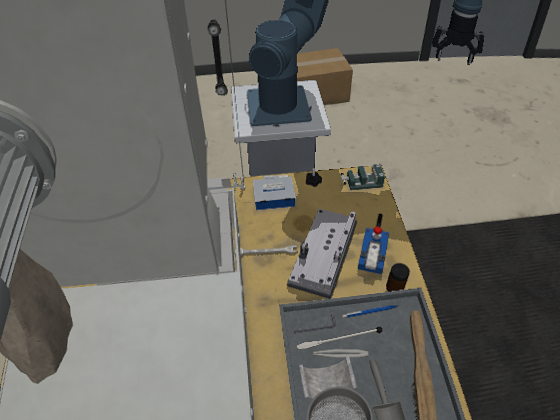

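The top view shows the carriage at about (195,165), with its red knob at (187,173) and the tail tip at (176,207). The jig is centred near (247,172) with the bushes around (230-245,168-195). The side view shows the jig at (323,252) and the carriage at (374,250). I'll zoom in next for exact edges.

Create h.py:
```python
import numpy as np, cv2
from plant import robot
from scipy.spatial.transform import Rotation as Ro
def K(i):
    f=210/np.tan(np.radians(i['fov_y']/2)); return np.array([[f,0,i['cx']],[0,f,i['cy']],[0,0,1.]])
def ray(n,px):
    i=robot.camera_info(n); p=cv2.undistortPoints(np.array(px,float).reshape(-1,1,2),K(i),i['dist_coeffs'])[:,0]
    d=np.c_[p,np.ones(len(p))]@i['R']; return -i['R'].T@i['t'],d/np.linalg.norm(d,axis=1)[:,None]
def plane(n,px,z):
    c,d=ray(n,px); return c+d*((z-c[2])/d[:,2])[:,None]
def tri(a,b):
    A=np.zeros((3,3));v=np.zeros(3)
    for n,p in(('top',a),('side',b)):
        c,d=ray(n,p);M=np.eye(3)-np.outer(d[0],d[0]);A+=M;v+=M@c
    return np.linalg.solve(A,v)
def proj(n,X):
    i=robot.camera_info(n); return cv2.projectPoints(np.array(X,float).reshape(-1,3),cv2.Rodrigues(i['R'])[0],i['t'],K(i),i['dist_coeffs'])[0][:,0]
```

Run:
```python
import cv2,numpy as np
a=cv2.imread('pics/top0.png')[105:235,160:300]; b=cv2.imread('pics/side0.png')[200:305,280:400]
cv2.imwrite('pics/a.png',np.hstack([cv2.resize(x,(400*x.shape[1]//x.shape[1],600*400//600*x.shape[0]//x.shape[1]),interpolation=cv2.INTER_CUBIC)[:345] for x in(a,b)]))
from h import *
for n,im in(('top',cv2.imread('pics/top0.png')),('side',cv2.imread('pics/side0.png'))):
    h=cv2.cvtColor(im,cv2.COLOR_BGR2HSV)
    sub=np.zeros(h.shape[:2],np.uint8)
    if n=='top': sub[110:225,165:225]=1
    else: sub[205:285,350:400]=1
    red=((h[...,0]<8)|(h[...,0]>172))&(h[...,1]>150)&(h[...,2]>90)&(sub>0)
    blue=(abs(h[...,0].astype(int)-108)<12)&(h[...,1]>130)&(h[...,2]>50)&(sub>0)
    for nm,m in(('red',red),('blue',blue)):
        p=np.argwhere(m)[:,::-1].astype(np.float32); print(n,nm,len(p),p.mean(0),cv2.minAreaRect(p))
        if nm=='blue': print(cv2.boxPoints(cv2.minAreaRect(p)).round(1).tolist())
```

```text
top red 61 [185.16394 172.78688] ((185.0, 173.0), (8.0, 8.0), 90.0)
top blue 690 [194.91884 167.86377] ((195.20001220703125, 163.10000610351562), (26.385601043701172, 50.087921142578125), 26.56505012512207)
[[172.1999969482422, 179.60000610351562], [194.60000610351562, 134.8000030517578], [218.1999969482422, 146.60000610351562], [195.8000030517578, 191.39999389648438]]
side red 43 [377.27908 229.55814] ((377.20001220703125, 229.6000213623047), (7.155416965484619, 6.260990142822266), 26.56505012512207)
side blue 477 [373.45703 249.6436 ] ((373.2884826660156, 250.55770874023438), (24.31839942932129, 41.772735595703125), 11.309932708740234)
[[357.29998779296875, 268.70001220703125], [365.5, 227.6999969482422], [389.29998779296875, 232.5], [381.1000061035156, 273.3999938964844]]
```

View pics/a.png

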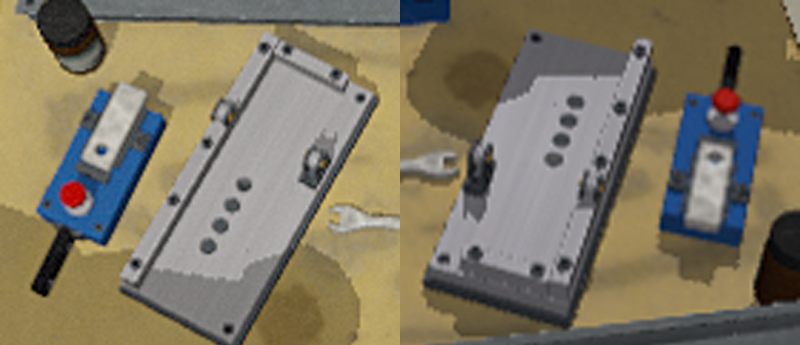

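The zoomed picture shows the jig's four dark bushes at about (245,170) to (233,191) in the top view, with the plate corners clear. The carriage is roughly parallel to the jig. Its knob is at (185,173) and its tail tip at about (174,206).

Run:
```python
from h import *
np.set_printoptions(precision=4,suppress=True)
im={n:cv2.imread(f'pics/{n}0.png') for n in('top','side')}
H={}
for n,(x0,y0,x1,y1) in(('top',(225,160,255,200)),('side',(320,225,340,253))):
    g=cv2.cvtColor(im[n],cv2.COLOR_BGR2GRAY)[y0:y1,x0:x1]
    m=(g<115).astype(np.uint8); k,l,s,c=cv2.connectedComponentsWithStats(m)
    r=[c[i]+[x0,y0] for i in range(1,k) if 8<s[i,4]<80]; r=np.array(r); print(n,r.round(1).tolist(),s[1:,4])
    P=plane(n,r,.026); print(P)
    H[n]=P
print('knob tri',tri((185.2,172.8),(377.3,229.6)),plane('top',[(185,172.8)],.0545),plane('side',[(377.3,229.6)],.0545))
for n,(x0,y0,x1,y1) in(('top',(165,180,190,215)),('side',(370,208,388,228))):
    g=im[n].max(2)[y0:y1,x0:x1]; m=(g<60).astype(np.uint8)
    p=np.argwhere(m)[:,::-1].astype(np.float32)+[x0,y0]; p=p.astype(np.float32); r=cv2.minAreaRect(p); print(n,'tail',len(p),r); print(plane(n,cv2.boxPoints(r),.026))
# bar top (bright, low sat)
B={}
for n,(x0,y0,x1,y1) in(('top',(182,128,215,172)),('side',(360,235,390,270))):
    h=cv2.cvtColor(im[n],cv2.COLOR_BGR2HSV)[y0:y1,x0:x1]; m=((h[...,1]<60)&(h[...,2]>165)).astype(np.uint8)
    k,l,s,c=cv2.connectedComponentsWithStats(m); i=1+s[1:,4].argmax(); p=(np.argwhere(l==i)[:,::-1]+[x0,y0]).astype(np.float32); r=cv2.minAreaRect(p); B[n]=r[0]; print(n,'bar',s[i,4],r)
print(tri(B['top'],B['side']))
for n in B:
  for z in (.038,.064): print(n,z,plane(n,[B[n]],z))
```

```text
top [[229.3, 167.9], [244.9, 169.4], [240.9, 176.6], [236.6, 183.8], [232.4, 190.9]] [40 17 19 23 25]
[[0.6514 0.086  0.026 ]
 [0.6486 0.0487 0.026 ]
 [0.6307 0.0574 0.026 ]
 [0.6128 0.0666 0.026 ]
 [0.5952 0.0756 0.026 ]]
side [[332.1, 230.4], [330.0, 235.7], [327.9, 241.6], [325.7, 247.4]] [19 18 17 18  6  4]
[[0.5965 0.0743 0.026 ]
 [0.613  0.0656 0.026 ]
 [0.6314 0.0568 0.026 ]
 [0.649  0.048  0.026 ]]
knob tri [0.6292 0.1841 0.0512] [[0.6282 0.184  0.0545]] [[0.6318 0.1828 0.0545]]
top tail 146 ((178.40469360351562, 195.90847778320312), (8.557132720947266, 25.019840240478516), 34.38034439086914)
[[0.5601 0.2257 0.026 ]
 [0.6109 0.1962 0.026 ]
 [0.5996 0.1786 0.026 ]
 [0.549  0.2082 0.026 ]]
side tail 49 ((378.94403076171875, 219.80801391601562), (3.9354801177978516, 12.16421127319336), 10.30484676361084)
[[0.595  0.1923 0.026 ]
 [0.5547 0.2085 0.026 ]
 [0.5585 0.2184 0.026 ]
 [0.5988 0.2019 0.026 ]]
top bar 271 ((199.40003967285156, 148.70001220703125), (9.391485214233398, 29.516094207763672), 26.56505012512207)
side bar 135 ((372.5840148925781, 254.2880096435547), (8.765386581420898, 21.108482360839844), 10.30484676361084)
[0.6938 0.158  0.037 ]
top 0.038 [[0.6935 0.1582 0.038 ]]
top 0.064 [[0.6842 0.1527 0.064 ]]
side 0.038 [[0.6945 0.1573 0.038 ]]
side 0.064 [[0.7128 0.1493 0.064 ]]
```

Run:
```python
from h import *
np.set_printoptions(precision=4,suppress=True)
for n,(x0,y0,x1,y1) in(('top',(165,110,300,235)),('side',(280,205,400,300))):
    g=cv2.cvtColor(cv2.imread(f'pics/{n}0.png'),cv2.COLOR_BGR2GRAY)[y0:y1,x0:x1]
    L=cv2.createLineSegmentDetector().detect(cv2.resize(g,None,fx=4,fy=4,interpolation=cv2.INTER_CUBIC))[0][:,0]
    L=(L+.5)/4-.5+np.array([x0,y0,x0,y0])
    print(n,'cam',ray(n,[(0,0)])[0])
    for l in L:
        P=plane(n,l.reshape(2,2),.026); d=P[1]-P[0]; 
        if np.hypot(*d[:2])>.045:
            a=np.arctan2(d[1],d[0]); a=(a+np.pi/2)%np.pi-np.pi/2
            print(l.round(1),P[:,:2].ravel(),'len %.3f ang %.3f'%(np.hypot(*d[:2]),a))
```

```text
top cam [ 0.3588 -0.039   0.9753]
[218.3 147.8 196.9 190.5] [0.7012 0.1152 0.594  0.1595] len 0.116 ang -0.391
[282.9 156.8 273.9 172.8] [ 0.6824 -0.0408  0.6422 -0.0205] len 0.045 ang -0.467
[292.5 140.  283.3 156.4] [ 0.7258 -0.0627  0.6837 -0.0417] len 0.047 ang -0.464
[273.3 173.8 242.3 228.7] [ 0.6397 -0.0192  0.5062  0.0483] len 0.150 ang -0.468
[256.1 124.5 207.9 206.2] [0.7635 0.0266 0.557  0.131 ] len 0.231 ang -0.468
[201.4 133.4 188.  159.3] [0.737  0.1585 0.6702 0.1863] len 0.072 ang -0.394
[170.5 204.4 180.4 184.5] [0.5589 0.2192 0.6076 0.1996] len 0.052 ang -0.383
[243.4 142.  254.9 122.4] [0.7175 0.0555 0.769  0.0297] len 0.058 ang -0.466
[299.2 114.2 193.2 111.7] [ 0.7936 -0.0779  0.7936  0.1829] len 0.261 ang 1.571
[197.4 164.2 210.9 137.4] [0.6586 0.1628 0.7273 0.1347] len 0.074 ang -0.388
[207.3 203.  238.6 149.9] [0.5645 0.1329 0.697  0.066 ] len 0.148 ang -0.467
[192.3 110.4 228.5 110.4] [0.797  0.1854 0.7991 0.0959] len 0.090 ang -1.548
[276.1 162.4 285.5 145.7] [ 0.668  -0.025   0.7107 -0.0462] len 0.048 ang -0.461
[260.7 189.5 270.5 172.2] [ 0.6005  0.0094  0.
[... 764 characters left out ...]
-0.445
[349.4 244.7 338.6 275.8] [0.6486 0.1092 0.7382 0.0638] len 0.100 ang -0.470
[369.2 245.4 365.1 265.3] [0.6575 0.1591 0.7164 0.1345] len 0.064 ang -0.396
[375.1 269.1 378.4 249. ] [0.7309 0.1564 0.6718 0.1796] len 0.064 ang -0.375
[375.3 226.7 378.1 213.8] [0.599  0.1896 0.5558 0.2083] len 0.047 ang -0.408
[382.  214.8 379.9 227.3] [0.5609 0.2178 0.6028 0.2011] len 0.045 ang -0.380
[330.9 298.1 368.2 293.8] [0.7972 0.0343 0.7976 0.1234] len 0.089 ang 1.566
[329.4 294.3 355.  220.5] [0.7865 0.0325 0.5709 0.1411] len 0.241 ang -0.466
[380.5 273.5 358.5 268.9] [0.7453 0.1664 0.7246 0.116 ] len 0.054 ang 1.180
[301.2 286.3 321.7 292.2] [ 0.7558 -0.0299  0.7783  0.0156] len 0.051 ang 1.112
```

Add to h.py:
```python
JY=-.467; J0=np.array([.6466,.0436,.026])
U=np.array([np.cos(JY),np.sin(JY),0]);V=np.array([-np.sin(JY),np.cos(JY),0])
def jig(x,y,z=0): return J0+U*x+V*y+[0,0,z]
def tojig(p): d=np.array(p)-J0; return np.array([d@U,d@V,d[2]])
def go(p,yaw):
    s=robot.state();R=Ro.from_rotvec(s['tcp_rot']).as_matrix(); d=R.T@(np.array(p)-s['tcp_pos'])
    cy=np.arctan2(-R[0,1],R[1,1]); t=-(yaw-cy); t=(t+np.pi/2)%np.pi-np.pi/2
    print('d',d.round(4),'turn %.3f'%t,'yaw %.3f'%cy,'z axis',R[:,2].round(3),'q6 %.2f'%s['q'][5])
```

Run:
```python
from h import *
go([.6642,.1696,.12],-.389); print(jig(-.058,-.019))
```

```text
d [-0.5807 -0.1847  0.1107] turn 0.078 yaw -0.311 z axis [-0.001 -0.001 -1.   ] q6 -0.20
[0.58625649 0.05274662 0.026     ]
```

Careful with the scale: shifts go in units of 25 mm and turns go in units of 0.25 rad. That gives: -0.5807 m is -23.228, -0.1847 m is -7.388, 0.078 rad is 0.312.

Emit:
{"op": "tcp_steps", "data": {
  "plan": "0.82 -23.228 -7.388 2 0.312;0.82 -23.228 -7.388 2 0.312;0.82 -23.228 -7.388 2 0.312;0.82 -23.228 -7.388 2 0.312;0.82 -23.228 -7.388 2 0.312;0.82 -23.228 -7.388 2 0.312;0.82 -23.228 -7.388 2 0.312;0.82 -23.228 -7.388 2 0.312"
}}

```text
time_s: 0.77
tcp_pos: [0.4399, 0.3294, 0.2036]
tcp_rot: [-0.607, -3.082, 0.0]
force: [0.7, 1.4, 0.3]
grip_width: 0.822
grip_force: 0.0
```

```bash
python3 -c "
from h import *
go([.6642,.1696,.12],-.389)"
```

```text
d [-0.2681 -0.0628  0.0835] turn 0.000 yaw -0.389 z axis [-0.001 -0.    -1.   ] q6 -0.74
```

Converted, -0.265 m is -10.6, 0.08 m is 3.2.

Emit:
{"op": "tcp_steps", "data": {
  "plan": "0.82 -10.6 -2.48 3.2 0;0.82 -10.6 -2.48 3.2 0;0.82 -10.6 -2.48 3.2 0;0.82 -10.6 -2.48 3.2 0;0.82 -10.6 -2.48 3.2 0;0.82 -10.6 -2.48 3.2 0;0.82 -10.6 -2.48 3.2 0;0.82 -10.6 -2.48 3.2 0"
}}

```text
time_s: 1.43
tcp_pos: [0.6639, 0.1678, 0.1202]
tcp_rot: [-0.614, -3.08, 0.004]
force: [0.5, 0.1, -0.4]
grip_width: 0.82
grip_force: 0.0
```

Emit:
{"op": "tcp_steps", "data": {
  "plan": "0.82 0 0 0 0;0.82 0 0 0 0;0.82 0 0 0 0"
}}

```text
time_s: 1.68
tcp_pos: [0.6596, 0.1741, 0.1243]
tcp_rot: [-0.605, -3.082, -0.0]
force: [-0.0, 0.5, -0.4]
grip_width: 0.82
grip_force: 0.0
```

```bash
python3 -c "
from h import *
go([.6642,.1696,.12],-.389)
im=robot.camera('top');cv2.imwrite('pics/t1.png',cv2.resize(im[100:230,150:290],None,fx=4,fy=4))"
```

```text
d [-0.006  -0.0025  0.0043] turn 0.001 yaw -0.388 z axis [-0.  0. -1.] q6 -1.09
```

Converted, 0.08 m is 3.2, 0.07 m is 2.8.

Emit:
{"op": "tcp_steps", "data": {
  "plan": "0.82 -0.24 -0.1 1.6 0;0.82 -0.24 -0.1 2.8 0;0.82 -0.24 -0.1 3.2 0;0.82 -0.24 -0.1 3.2 0;0.82 -0.24 -0.1 3.2 0"
}}

```text
time_s: 2.15
tcp_pos: [0.6649, 0.1694, 0.0449]
tcp_rot: [0.605, 3.083, 0.0]
force: [0.3, 0.0, 0.1]
grip_width: 0.819
grip_force: 0.0
```

```bash
python3 -c "
from h import *
go([.6642,.1696,.004],-.389)
im=robot.camera('side');im2=robot.camera('top');cv2.imwrite('pics/t2.png',np.hstack([cv2.resize(i,None,fx=4,fy=4,interpolation=2) for i in (im[180:290,330:425],im2[110:220,145:245])]))"
```

```text
d [ 0.0007 -0.0001  0.0409] turn 0.001 yaw -0.388 z axis [ 0.  0. -1.] q6 -1.10
```

View pics/t2.png

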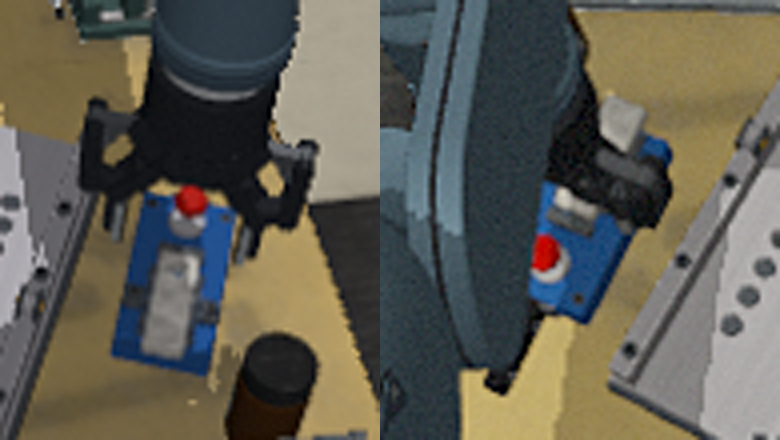

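In the side view the open fingers straddle the block, with a similar gap on each side (finger tips at crop (115,230) and (245,245)). I'll descend and grip.

Converted, 0.041 m is 1.64, 0.035 m is 1.4.

Emit:
{"op": "tcp_steps", "data": {
  "plan": "0.82 0 0 0.8 0;0.82 0 0 1.4 0;0.82 0 0 1.64 0;0.82 0 0 1.64 0;0.82 0 0 1.64 0"
}}

```text
time_s: 2.67
tcp_pos: [0.6659, 0.1687, 0.0043]
tcp_rot: [0.606, 3.081, 0.001]
force: [-0.7, 0.1, 0.1]
grip_width: 0.818
grip_force: 0.0
```

Emit:
{"op": "tcp_steps", "data": {
  "plan": "0.3 0 0 0 0;0.3 0 0 0 0;0.3 0 0 0 0;0.3 0 0 0 0;0.3 0 0 0 0;0.3 0 0 0 0"
}}

```text
time_s: 3.17
tcp_pos: [0.6668, 0.169, 0.0054]
tcp_rot: [0.606, 3.079, 0.002]
force: [0.7, 2.1, 5.1]
grip_width: 0.712
grip_force: 67.9
```

Converted, -0.08 m is -3.2, -0.1 m is -4.

Emit:
{"op": "tcp_steps", "data": {
  "plan": "0.3 0 0 -0.8 0;0.3 0 0 -2 0;0.3 0 0 -3.2 0;0.3 0 0 -4 0;0.3 0 0 -4 0;0.3 0 0 -4 0"
}}

```text
time_s: 3.67
tcp_pos: [0.6653, 0.1685, 0.1033]
tcp_rot: [0.607, 3.081, 0.0]
force: [-0.2, -0.7, -7.5]
grip_width: 0.708
grip_force: 67.8
```

```bash
python3 -c "
from h import *
p=jig(-.056,-.019);p[2]=.105
go(p,JY)"
```

```text
d [ 0.0273 -0.1372 -0.0018] turn 0.078 yaw -0.389 z axis [ 0.001 -0.    -1.   ] q6 -1.10
```

Emit:
{"op": "tcp_steps", "data": {
  "plan": "0.3 0.24 -1.2 0 0.08;0.3 0.48 -2.4 0 0.16;0.3 0.72 -3.6 0 0.24;0.3 0.96 -4.8 0 0.312;0.3 1.092 -5.48 0 0.312;0.3 1.092 -5.48 0 0.312;0.3 1.092 -5.48 0 0.312"
}}

```text
time_s: 4.25
tcp_pos: [0.5857, 0.0513, 0.1005]
tcp_rot: [-0.729, -3.051, 0.001]
force: [0.4, 0.0, -6.4]
grip_width: 0.707
grip_force: 68.4
```

```bash
python3 -c "
from h import *
p=jig(-.056,-.019);p[2]=.105
go(p,JY)
ims=[robot.camera('side')[180:300,280:400],robot.camera('top')[120:240,170:290]]
cv2.imwrite('pics/t3.png',np.hstack([cv2.resize(i,(400,400),interpolation=2) for i in ims]))"
```

```text
d [-0.0018  0.0015 -0.0045] turn -0.002 yaw -0.469 z axis [-0.005  0.001 -1.   ] q6 -1.20
```

View pics/t3.png

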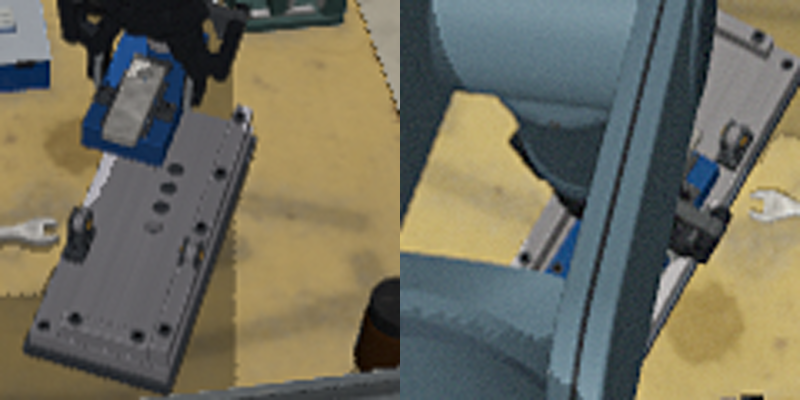

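The carriage hangs level over the near end of the plate, between fence and cheek. I'll lower it.

Converted, 0.055 m is 2.2, 0.05 m is 2.

Emit:
{"op": "tcp_steps", "data": {
  "plan": "0.3 -0.04 0.04 0.8 0;0.3 -0.04 0.04 1.6 0;0.3 -0.04 0.04 2 0;0.3 -0.04 0.04 2.2 0;0.3 -0.04 0.04 2.2 0;0.3 -0.04 0.04 2.2 0"
}}

```text
time_s: 4.85
tcp_pos: [0.5896, 0.053, 0.0481]
tcp_rot: [-0.726, -3.057, -0.0]
force: [0.5, -0.3, -5.3]
grip_width: 0.707
grip_force: 68.3
```

```bash
python3 -c "
from h import *
p=jig(-.056,-.019);p[2]=.0314
go(p,JY)"
```

```text
d [ 0.0009 -0.0017  0.0167] turn 0.001 yaw -0.466 z axis [-0.  0. -1.] q6 -1.20
```

Converted, 0.016 m is 0.64, 0.015 m is 0.6.

Emit:
{"op": "tcp_steps", "data": {
  "plan": "0.3 0.04 -0.04 0.32 0;0.3 0.04 -0.04 0.52 0;0.3 0.04 -0.04 0.56 0;0.3 0.04 -0.04 0.6 0;0.3 0.04 -0.04 0.64 0;0.3 0.04 -0.04 0.64 0;0.3 0.04 -0.04 0.64 0"
}}

```text
time_s: 5.43
tcp_pos: [0.5881, 0.0521, 0.0323]
tcp_rot: [0.727, 3.056, 0.0]
force: [0.3, 0.9, -3.7]
grip_width: 0.71
grip_force: 68.6
```

Converted, 0.0015 m is 0.06, 0.001 m is 0.04.

Emit:
{"op": "tcp_steps", "data": {
  "plan": "0.3 0 0 0.04 0;0.3 0 0 0.06 0;0.3 0 0 0.06 0"
}}

```text
time_s: 5.68
tcp_pos: [0.5882, 0.0521, 0.0314]
tcp_rot: [0.726, 3.056, 0.0]
force: [-2.0, -0.7, 4.1]
grip_width: 0.708
grip_force: 69.5
```

Emit:
{"op": "tcp_steps", "data": {
  "plan": "0.76 0 0 0 0;0.8 0 0 0 0;0.81 0 0 0 0;0.81 0 0 0 0"
}}

```text
time_s: 6.02
tcp_pos: [0.5882, 0.0521, 0.0306]
tcp_rot: [0.727, 3.056, 0.0]
force: [-0.6, 0.3, 0.0]
grip_width: 0.807
grip_force: 0.0
```

Emit:
{"op": "tcp_steps", "data": {
  "plan": "0.81 0 0 -0.8 0;0.81 0 0 -2.4 0;0.81 0 0 -3.6 0;0.81 0 0 -3.6 0"
}}

```text
time_s: 6.35
tcp_pos: [0.5923, 0.0518, 0.1273]
tcp_rot: [0.724, 3.045, 0.003]
force: [0.9, -0.2, 1.1]
grip_width: 0.815
grip_force: 0.0
```

Emit:
{"op": "tcp_steps", "data": {
  "plan": "0.5 1.4 0 0 0;0.4 2.8 0 0 0;0.4 4.2 0 0 0;0.4 5.6 0 0 0;0.4 6.4 0 0 0;0.4 6.4 0 0 0;0.4 6.4 0 0 0"
}}

```text
time_s: 6.93
tcp_pos: [0.4445, 0.1246, 0.1207]
tcp_rot: [0.724, 3.056, 0.0]
force: [1.3, -0.3, 0.2]
grip_width: 0.402
grip_force: 0.0
```

Run:
```python
from h import *
np.set_printoptions(precision=4,suppress=True)
print(tojig(robot.state()['tcp_pos']))
im={n:robot.camera(n) for n in('top','side')}
for n in im: cv2.imwrite(f'pics/{n}4.png',im[n])
a=im['side'][180:300,280:400];b=im['top'][120:240,170:290]
cv2.imwrite('pics/t4.png',np.hstack([cv2.resize(i,(400,400),interpolation=2) for i in (a,b)]))
```

```text
[-0.217  -0.0187  0.0947]
```

View pics/t4.png

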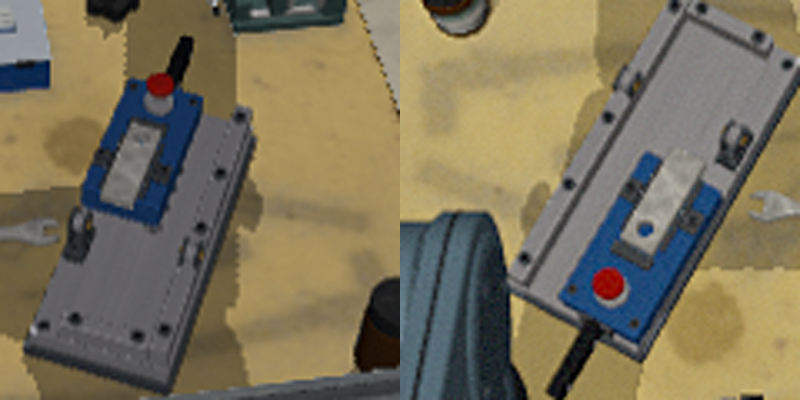

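The carriage is flat on the near part of the plate, with a clear gap to the fence and the tail pointing at me over the plate's near edge. Next I'll measure its pose.

Add to h.py:
```python
def meas(im,roi,z=.0805):
    out={}
    for n in im:
        x0,y0,x1,y1=roi[n]; h=cv2.cvtColor(im[n],cv2.COLOR_BGR2HSV)[y0:y1,x0:x1]
        m=((h[...,0]<8)|(h[...,0]>172))&(h[...,1]>150)&(h[...,2]>90)
        c=np.argwhere(m)[:,::-1].mean(0)+[x0,y0]; out[n]=c; print(n,c.round(1),m.sum(),'jig',tojig(plane(n,[c],z-.003)[0]).round(4))
    if len(out)==2: t=tri(out['top'],out['side']);print('tri z %.4f'%t[2],tojig(t).round(4))
    g=cv2.cvtColor(im['top'],cv2.COLOR_BGR2GRAY);x0,y0,x1,y1=roi['top'];g=g[y0:y1,x0:x1]
    L=cv2.createLineSegmentDetector().detect(cv2.resize(g,None,fx=4,fy=4,interpolation=cv2.INTER_CUBIC))[0][:,0]
    for l in (L+.5)/4-.5+np.array([x0,y0]*2):
        P=plane('top',l.reshape(2,2),.052); d=P[1]-P[0]
        if np.hypot(*d[:2])>.03: print(tojig(P[0])[:2].round(4),tojig(P[1])[:2].round(4),'a %.3f'%((np.arctan2(d[1],d[0])+np.pi/2)%np.pi-np.pi/2))
```

Run:
```python
from h import *
im={n:cv2.imread(f'pics/{n}4.png') for n in('top','side')}
meas(im,dict(top=(205,160,270,245),side=(300,185,345,250)))
print(tojig([.5882,.0521,.03]))
```

```text
top [232.  204.9] 67 jig [-0.097  -0.0207  0.0515]
side [327.6 204.9] 38 jig [-0.0949 -0.0211  0.0515]
tri z 0.0760 [-0.0966 -0.0209  0.05  ]
[-0.005 -0.063] [-0.1319 -0.063 ] a -0.467
[-0.1773 -0.0144] [-0.1298 -0.0146] a -0.472
[-0.1306 -0.0117] [-0.1303  0.0337] a 1.099
[-0.131  -0.0615] [-0.1304 -0.0294] a 1.088
[-0.0613 -0.0315] [ 0.0127 -0.0319] a -0.472
[0.0038 0.0309] [-0.1227  0.031 ] a -0.468
[-0.1207  0.0362] [0.0004 0.0361] a -0.468
[-0.0573  0.0097] [0.0013 0.0092] a -0.476
[-0.125   0.0321] [-0.1255 -0.0105] a 1.092
[-0.1035  0.0105] [-0.0586  0.0098] a -0.482
[-0.0057 -0.0561] [-0.0922 -0.055 ] a -0.479
[-0.1149 -0.0507] [-0.0363 -0.0517] a -0.480
[-0.05597348 -0.01870239  0.004     ]
```

```bash
python3 -c "
from h import *
p=jig(-.1436,-.0197);p[2]=.031;go(p,-.476)"
```

```text
d [-0.0713 -0.0013  0.0899] turn 0.009 yaw -0.467 z axis [ 0.002 -0.    -1.   ] q6 -1.07
```

Emit:
{"op": "tcp_steps", "data": {
  "plan": "0.4 -1.6 -0.04 0 0.036;0.4 -2.852 -0.052 1.2 0.036;0.4 -2.852 -0.052 1.8 0.036;0.4 -2.852 -0.052 1.8 0.036;0.4 -2.852 -0.052 1.8 0.036"
}}

```text
time_s: 7.45
tcp_pos: [0.5078, 0.0902, 0.0743]
tcp_rot: [-0.742, -3.049, 0.001]
force: [-0.3, -0.9, -0.4]
grip_width: 0.397
grip_force: 0.0
```

```bash
python3 -c "
from h import *
p=jig(-.1436,-.0197);p[2]=.031;go(p,-.476)
im=[robot.camera('side')[170:230,300:360],robot.camera('top')[180:240,190:250]]
cv2.imwrite('pics/t5.png',np.hstack([cv2.resize(i,(400,400),interpolation=2) for i in im]))"
```

```text
d [-0.0014  0.0013  0.0433] turn -0.001 yaw -0.477 z axis [-0.004  0.    -1.   ] q6 -1.13
```

View pics/t5.png

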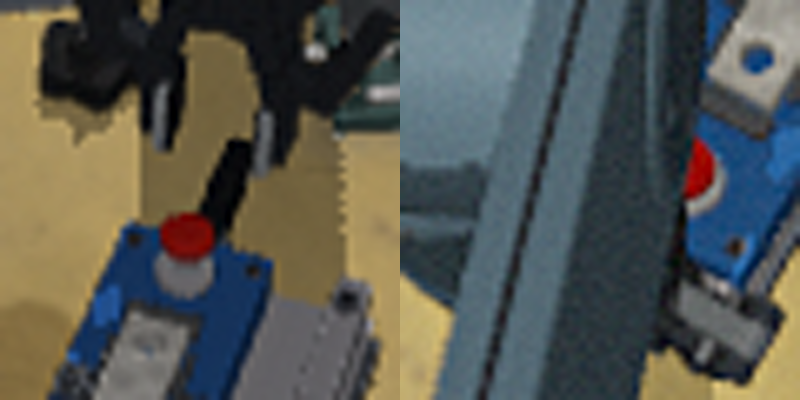

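The fingers are spread about the tail handle, still above it: finger pads at crop (160,115) and (262,140), handle between. I'll descend and close.

Converted, 0.042 m is 1.68, 0.035 m is 1.4.

Emit:
{"op": "tcp_steps", "data": {
  "plan": "0.4 -0.04 0.04 0.8 0;0.4 -0.04 0.04 1.4 0;0.4 -0.04 0.04 1.68 0;0.4 -0.04 0.04 1.68 0;0.4 -0.04 0.04 1.68 0"
}}

```text
time_s: 7.97
tcp_pos: [0.5096, 0.0916, 0.0344]
tcp_rot: [0.739, 3.053, 0.0]
force: [-0.6, -0.7, 0.3]
grip_width: 0.401
grip_force: 0.0
```

Emit:
{"op": "tcp_steps", "data": {
  "plan": "0 0 0 0 0;0 0 0 0 0;0 0 0 0 0;0 0 0 0 0;0 0 0 0 0;0 0 0 0 0"
}}

```text
time_s: 8.47
tcp_pos: [0.5105, 0.0915, 0.0349]
tcp_rot: [0.74, 3.051, 0.001]
force: [-1.3, 1.3, 6.8]
grip_width: 0.123
grip_force: 61.3
```

```bash
python3 -c "
from h import *
print(tojig(robot.state()['tcp_pos']));go(robot.state()['tcp_pos']+V*.0255,JY)"
```

```text
[-0.14309135 -0.01853604  0.0089377 ]
d [0.0002 0.0255 0.    ] turn -0.009 yaw -0.476 z axis [ 0.003  0.    -1.   ] q6 -1.13
```

Emit:
{"op": "tcp_steps", "data": {
  "plan": "0 0 0 -0.04 0;0 0 0.12 -0.04 0;0 0 0.24 -0.04 -0.012;0 0 0.36 -0.04 -0.024;0 0 0.48 -0.04 -0.036;0 0 0.6 -0.04 -0.036;0 0 0.72 -0.04 -0.036;0 0 0.8 -0.04 -0.036"
}}

```text
time_s: 9.13
tcp_pos: [0.5192, 0.1093, 0.035]
tcp_rot: [0.726, 3.056, -0.0]
force: [-0.7, -3.2, 5.1]
grip_width: 0.125
grip_force: 61.2
```

```bash
python3 -c "
from h import *
s=robot.state();print(tojig(s['tcp_pos']),'F',s['force']@U,s['force']@V,s['force'][2]);go(s['tcp_pos'],JY)"
```

```text
[-0.14333119  0.00132588  0.00895398] F 0.8248877349402849 -3.1169070771731047 5.07180629266632
d [0. 0. 0.] turn 0.001 yaw -0.466 z axis [ 0.001 -0.    -1.   ] q6 -1.11
```

Converted, 0.005 m is 0.2, 0.004 m is 0.16.

Emit:
{"op": "tcp_steps", "data": {
  "plan": "0 0 0.04 -0.04 0;0 0 0.08 -0.04 0;0 0 0.12 -0.04 0;0 0 0.16 -0.04 0;0 0 0.2 -0.04 0;0 0 0.2 -0.04 0"
}}

```text
time_s: 9.63
tcp_pos: [0.5206, 0.1138, 0.0353]
tcp_rot: [-0.726, -3.056, -0.0]
force: [-0.1, -0.6, -0.4]
grip_width: 0.121
grip_force: 60.4
```

```bash
python3 -c "
from h import *
s=robot.state();print(tojig(s['tcp_pos']),'F',s['force']@U,s['force']@V,s['force'][2],s['moment']);go(s['tcp_pos'],JY)"
```

```text
[-0.14407665  0.00597423  0.00929686] F 0.15788566626280512 -0.5390242006847402 -0.3739361724967548 [-0.09011493  0.07556468 -0.03980992]
d [0. 0. 0.] turn 0.000 yaw -0.467 z axis [-0.001  0.    -1.   ] q6 -1.10
```

Converted, 0.003 m is 0.12, 0.002 m is 0.08.

Emit:
{"op": "tcp_steps", "data": {
  "plan": "0 0 0.04 0 0;0 0 0.08 0 0;0 0 0.12 0 0;0 0 0.12 0 0"
}}

```text
time_s: 9.97
tcp_pos: [0.5217, 0.1156, 0.0354]
tcp_rot: [-0.726, -3.055, 0.002]
force: [-2.3, -4.9, 1.0]
grip_width: 0.127
grip_force: 60.5
```

```bash
python3 -c "
from h import *
s=robot.state();print(tojig(s['tcp_pos']),'F',s['force']@U,s['force']@V,s['force'][2],s['moment']);go(s['tcp_pos'],JY)
im={n:robot.camera(n) for n in('top','side')}
for n in im: cv2.imwrite(f'pics/{n}6.png',im[n])
meas(im,dict(top=(205,130,270,230),side=(310,195,350,260)))"
```

```text
[-0.14394211  0.00804508  0.00938701] F 0.16794153980341955 -5.449499763945217 1.0446429947752647 [-0.79873151  0.37599451 -0.13916858]
d [0. 0. 0.] turn 0.001 yaw -0.466 z axis [-0.001 -0.001 -1.   ] q6 -1.09
top [223.2 199.2] 43 jig [-0.0951  0.0029  0.0515]
side [337.4 207.4] 41 jig [-0.0951  0.0052  0.0515]
tri z 0.0767 [-0.0953  0.0041  0.0507]
[ 0.0001 -0.0295] [-0.0923 -0.0294] a -0.468
[-0.005  -0.0632] [-0.1041 -0.0631] a -0.468
[0.0056 0.0206] [-0.0604  0.0216] a -0.481
[0.0052 0.0765] [-0.0231  0.0526] a 0.234
[-0.1255 -0.0553] [ 0.0094 -0.0555] a -0.469
[-0.0523 -0.0044] [ 0.0029 -0.0045] a -0.469
[-0.0699 -0.0251] [-0.0037 -0.0251] a -0.467
[-0.021   0.0366] [0.0131 0.0358] a -0.493
[0.0888 0.0307] [0.0017 0.0308] a -0.468
[0.0493 0.0361] [0.0852 0.036 ] a -0.469
[-0.0023  0.0964] [-0.0385  0.0861] a -0.190
[-0.0334  0.0915] [-0.004   0.1003] a -0.177
[-0.0443  0.0711] [0.0027 0.0858] a -0.164
[-0.0435  0.0651] [-0.0851  0.0403] a 0.071
[-0.0899  0.0573] [-0.0449  0.0714] a -0.164
```

The carriage is flush at the fence: its centre is at y≈5 mm, its yaw matches the jig, and the side force is 5 N. Now I'll push along it.

Create f.py:
```python
from h import *
s=robot.state();print(tojig(s['tcp_pos']).round(4),'F %.1f %.1f %.1f'%(s['force']@U,s['force']@V,s['force'][2]),'org x %.4f'%(tojig(s['tcp_pos'])[0]+.0866))
```

```text
(no output)
```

Emit:
{"op": "tcp_steps", "data": {
  "plan": "0 -0.12 0 0 0;0 -0.24 0 0 0;0 -0.4 0 0 0;0 -0.56 0 0 0;0 -0.72 0 0 0;0 -0.88 0 0 0;0 -1 0 0 0;0 -1.08 0 0 0"
}}

```text
time_s: 10.73
tcp_pos: [0.5452, 0.1036, 0.0351]
tcp_rot: [-0.726, -3.054, 0.002]
force: [-5.0, -2.5, 1.1]
grip_width: 0.118
grip_force: 60.6
```

```bash
python3 f.py
```

```text
[-0.1176  0.008   0.0091] F -3.3 -4.4 1.1 org x -0.0310
```

Now slowly past the first candidate (−22 mm).

Converted, -0.013 m is -0.52, -0.012 m is -0.48.

Emit:
{"op": "tcp_steps", "data": {
  "plan": "0 -0.08 0 0 0;0 -0.16 0 0 0;0 -0.24 0 0 0;0 -0.3 0 0 0;0 -0.36 0 0 0;0 -0.42 0 0 0;0 -0.48 0 0 0;0 -0.52 0 0 0"
}}

```text
time_s: 11.4
tcp_pos: [0.5566, 0.0979, 0.0351]
tcp_rot: [-0.726, -3.054, 0.002]
force: [-4.5, -2.7, -0.4]
grip_width: 0.125
grip_force: 60.6
```

```bash
python3 f.py
```

```text
[-0.1048  0.008   0.0091] F -2.8 -4.4 -0.4 org x -0.0182
```

Emit:
{"op": "tcp_steps", "data": {
  "plan": "0 -0.06 0 0 0;0 -0.12 0 0 0;0 -0.2 0 0 0;0 -0.28 0 0 0;0 -0.36 0 0 0;0 -0.4 0 0 0"
}}

```text
time_s: 11.9
tcp_pos: [0.5657, 0.0933, 0.0351]
tcp_rot: [-0.726, -3.054, 0.002]
force: [-5.2, -3.0, 0.6]
grip_width: 0.123
grip_force: 60.6
```

```bash
python3 f.py
```

```text
[-0.0947  0.0079  0.0091] F -3.2 -5.0 0.6 org x -0.0081
```

Emit:
{"op": "tcp_steps", "data": {
  "plan": "0 -0.08 0 0 0;0 -0.14 0 0 0;0 -0.2 0 0 0;0 -0.26 0 0 0;0 -0.32 0 0 0;0 -0.36 0 0 0;0 -0.4 0 0 0"
}}

```text
time_s: 12.48
tcp_pos: [0.5744, 0.0889, 0.0351]
tcp_rot: [-0.726, -3.054, 0.002]
force: [-4.0, -3.4, 1.5]
grip_width: 0.125
grip_force: 60.6
```

```bash
python3 f.py
```

```text
[-0.0848  0.008   0.0091] F -2.0 -4.9 1.5 org x 0.0018
```

Converted, -0.01 m is -0.4, -0.009 m is -0.36.

Emit:
{"op": "tcp_steps", "data": {
  "plan": "0 -0.06 0 0 0;0 -0.12 0 0 0;0 -0.2 0 0 0;0 -0.28 0 0 0;0 -0.36 0 0 0;0 -0.4 0 0 0"
}}

```text
time_s: 12.98
tcp_pos: [0.5836, 0.0843, 0.0351]
tcp_rot: [-0.726, -3.054, 0.002]
force: [-5.0, -3.0, 0.2]
grip_width: 0.123
grip_force: 60.6
```

```bash
python3 f.py
```

```text
[-0.0746  0.0079  0.0091] F -3.1 -4.9 0.2 org x 0.0120
```

Emit:
{"op": "tcp_steps", "data": {
  "plan": "0 -0.08 0 0 0;0 -0.14 0 0 0;0 -0.2 0 0 0;0 -0.26 0 0 0;0 -0.32 0 0 0;0 -0.36 0 0 0;0 -0.4 0 0 0"
}}

```text
time_s: 13.57
tcp_pos: [0.5923, 0.0799, 0.0351]
tcp_rot: [-0.726, -3.054, 0.002]
force: [-4.6, -2.2, 0.8]
grip_width: 0.121
grip_force: 60.6
```

```bash
python3 f.py
```

```text
[-0.0648  0.008   0.0091] F -3.2 -4.1 0.8 org x 0.0218
```

Converted, -0.01 m is -0.4, -0.009 m is -0.36.

Emit:
{"op": "tcp_steps", "data": {
  "plan": "0 -0.06 0 0 0;0 -0.12 0 0 0;0 -0.2 0 0 0;0 -0.28 0 0 0;0 -0.36 0 0 0;0 -0.4 0 0 0"
}}

```text
time_s: 14.07
tcp_pos: [0.6015, 0.0753, 0.0351]
tcp_rot: [-0.726, -3.054, 0.002]
force: [-4.6, -2.9, 0.8]
grip_width: 0.127
grip_force: 60.6
```

```bash
python3 f.py
```

```text
[-0.0546  0.008   0.0091] F -2.8 -4.7 0.8 org x 0.0320
```

Emit:
{"op": "tcp_steps", "data": {
  "plan": "0 -0.08 0 0 0;0 -0.14 0 0 0;0 -0.2 0 0 0;0 -0.26 0 0 0;0 -0.32 0 0 0;0 -0.36 0 0 0"
}}

```text
time_s: 14.57
tcp_pos: [0.6094, 0.0712, 0.035]
tcp_rot: [-0.726, -3.054, 0.002]
force: [-5.4, -3.5, -0.4]
grip_width: 0.123
grip_force: 61.1
```

```bash
python3 f.py
python3 -c "
from h import *
im={n:robot.camera(n) for n in('top','side')}
for n in im: cv2.imwrite(f'pics/{n}7.png',im[n])
meas(im,dict(top=(205,100,290,230),side=(300,195,350,290)))"
```

```text
[-0.0457  0.0079  0.009 ] F -3.2 -5.6 -0.4 org x 0.0409
top [247.4 164.3] 7 jig [ 0.0008 -0.005   0.0515]
side [326.5 238. ] 44 jig [0.0106 0.0073 0.0515]
tri z 0.0650 [0.0026 0.0015 0.039 ]
[ 0.0625 -0.0631] [ 0.0189 -0.0632] a -0.465
[ 0.0922 -0.0298] [ 0.0404 -0.029 ] a -0.482
[-0.    -0.063] [-0.0429 -0.0632] a -0.463
[ 0.0367 -0.0294] [-0.0158 -0.0295] a -0.464
[-0.0626 -0.063 ] [-0.1047 -0.0632] a -0.464
[-0.0828 -0.0552] [ 0.0172 -0.0556] a -0.470
[ 0.038 -0.005] [ 0.1104 -0.0044] a -0.458
[0.053  0.0599] [-0.0718  0.0242] a -0.188
[-0.0148  0.0588] [-0.0593  0.0463] a -0.194
[0.1389 0.0356] [0.1569 0.0004] a -1.565
[-0.097   0.0148] [-0.1574 -0.0144] a -0.017
[-0.0957  0.0199] [-0.0484  0.0358] a -0.143
[ 0.0223 -0.0252] [ 0.0618 -0.0252] a -0.468
[0.0826 0.0681] [0.0536 0.0598] a -0.186
[-0.0481  0.0354] [0.1441 0.09  ] a -0.190
[-0.1138 -0.0094] [-0.0693  0.0093] a -0.070
[0.1444 0.0149] [0.1274 0.0481] a -1.563
[0.1044 0.0384] [0.078  0.0241] a 0.031
[0.0781 0.037 ] [0.1079 0.0522] a 0.006
[-0.0692  0.0093] [0.1516 0.0757] a -0.175
[-0.1503 -0.0066] [-0.1208  0.0084] a 0.005
[0.0882 0.0875] [0.1354 0.1033] a -0.144
[ 0.164  -0.0255] [0.1444 0.0132] a -1.569
[0.0066 0.0659] [-0.0108  0.1051] a 1.521
[0.0869 0.0475] [0.0543 0.0302] a 0.022
```

Careful with the scale: shifts go in units of 25 mm and turns go in units of 0.25 rad. That gives: -0.002 m is -0.08, -0.001 m is -0.04.

Emit:
{"op": "tcp_steps", "data": {
  "plan": "0 -0.04 0 0 0;0 -0.08 0 0 0;0 -0.08 0 0 0"
}}

```text
time_s: 14.92
tcp_pos: [0.61, 0.071, 0.035]
tcp_rot: [-0.725, -3.051, 0.002]
force: [-7.8, -0.8, 3.1]
grip_width: 0.123
grip_force: 61.5
```

```bash
python3 f.py
python3 -c "
from h import *
im=robot.camera('side')
for z in(.067,.0775):meas
h=cv2.cvtColor(im,cv2.COLOR_BGR2HSV)[195:290,300:350];m=((h[...,0]<8)|(h[...,0]>172))&(h[...,1]>150)&(h[...,2]>90)
c=np.argwhere(m)[:,::-1].mean(0)+[300,195]
for z in(.064,.067,.0745,.0775):print(c,z,tojig(plane('side',[c],z)[0]))"
```

```text
[-0.045   0.0079  0.009 ] F -6.6 -4.2 3.1 org x 0.0416
[326.38636364 238.11363636] 0.064 [0.00049808 0.00472151 0.038     ]
[326.38636364 238.11363636] 0.067 [0.00283479 0.00524887 0.041     ]
[326.38636364 238.11363636] 0.0745 [0.00867657 0.00656728 0.0485    ]
[326.38636364 238.11363636] 0.0775 [0.01101328 0.00709464 0.0515    ]
```

Converted, -0.002 m is -0.08, -0.001 m is -0.04.

Emit:
{"op": "tcp_steps", "data": {
  "plan": "0 -0.04 0 0 0;0 -0.08 0 0 0;0 -0.08 0 0 0;0 -0.08 0 0 0"
}}

```text
time_s: 15.3
tcp_pos: [0.61, 0.0709, 0.035]
tcp_rot: [-0.724, -3.048, 0.001]
force: [-11.9, 0.0, 6.0]
grip_width: 0.125
grip_force: 62.0
```

```bash
python3 f.py
```

```text
[-0.0449  0.0079  0.009 ] F -10.6 -5.3 6.0 org x 0.0417
```

A firm stop: the force rises without any motion, and the knob height shows the plunger has dropped. I'll unload, let go and withdraw.

Converted, 0.0035 m is 0.14, 0.003 m is 0.12.

Emit:
{"op": "tcp_steps", "data": {
  "plan": "0 0.08 -0.02 0 0;0 0.12 -0.04 0 0;0 0.14 -0.04 0 0;0 0.14 -0.04 0 0"
}}

```text
time_s: 15.63
tcp_pos: [0.6099, 0.0709, 0.0351]
tcp_rot: [-0.726, -3.055, -0.0]
force: [-3.2, 0.4, -1.8]
grip_width: 0.124
grip_force: 60.8
```

```bash
python3 f.py
```

```text
[-0.045   0.0079  0.0091] F -3.0 -1.1 -1.8 org x 0.0416
```

Emit:
{"op": "tcp_steps", "data": {
  "plan": "0.25 0.14 -0.04 0 0;0.27 0.14 -0.04 0 0;0.27 0.14 -0.04 0 0;0.27 0.14 -0.04 0 0",
  "lines": "1,1"
}}

```text
time_s: 15.97
```

```bash
python3 f.py; python3 -c "
from h import *
print(robot.state()['grip_width'])"
```

```text
[-0.0468  0.0073  0.0101] F -0.4 0.1 -0.5 org x 0.0398
0.2721560662517024
```

Emit:
{"op": "tcp_steps", "data": {
  "plan": "0.27 0 0 -0.8 0;0.27 0 0 -2 0;0.27 0 0 -3.6 0;0.27 0.8 0 -4.8 0;0.27 2.4 0 -5.2 0;0.27 4 0 -5.2 0;0.27 5.6 0 -5.2 0;0.27 6.4 0 -5.2 0"
}}

```text
time_s: 16.63
tcp_pos: [0.4605, 0.1448, 0.1661]
tcp_rot: [-0.725, -3.056, -0.001]
force: [0.8, -0.5, -0.5]
grip_width: 0.27
grip_force: 0.0
```

Emit:
{"op": "tcp_steps", "data": {
  "plan": "0.27 1.2 0 0 0;0.27 2.4 0 0 0;0.27 2.4 0 0 0;0.27 2.4 0 0 0",
  "lines": "1,2"
}}

```text
time_s: 16.97
tcp_pos: [0.4101, 0.1709, 0.1662]
```

Run:
```python
from h import *
im={n:robot.camera(n) for n in('top','side')}
meas(im,dict(top=(205,130,290,215),side=(300,215,350,290)),z=.070)
cv2.imwrite('pics/t8.png',np.hstack([cv2.resize(i,(400,400),interpolation=2) for i in (im['side'][190:310,280:400],im['top'][110:230,180:300])]))
```

```text
top [244.  163.4] 61 jig [0.0014 0.0053 0.041 ]
side [326.5 238.1] 43 jig [0.0026 0.0054 0.041 ]
tri z 0.0659 [0.0017 0.0054 0.0399]
[ 0.0919 -0.0294] [-0.0243 -0.0295] a -0.466
[ 0.0645 -0.0632] [-0.092 -0.063] a -0.468
[-0.0787  0.0109] [-0.0257  0.0105] a -0.474
[ 0.0783 -0.0556] [ 0.1085 -0.0553] a -0.456
[ 0.0383 -0.0048] [ 0.107  -0.0047] a -0.466
[-0.0783  0.0362] [-0.0218  0.0361] a -0.468
[-0.0259  0.031 ] [-0.1227  0.0309] a -0.466
[0.0506 0.036 ] [0.0849 0.0368] a -0.444
[-0.1204  0.036 ] [-0.0784  0.0363] a -0.461
[-0.1253  0.0324] [-0.1249 -0.0034] a 1.115
[-0.0195 -0.025 ] [ 0.042  -0.0252] a -0.470
[ 0.0421 -0.0254] [ 0.0856 -0.0245] a -0.447
```

View pics/t8.png

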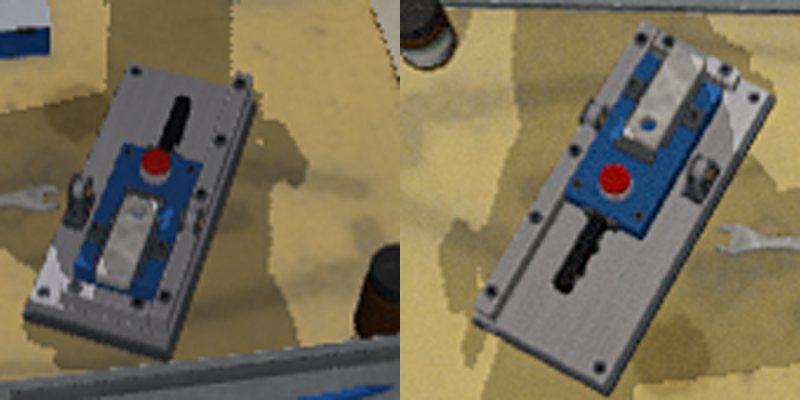

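The final picture shows the carriage flush along the fence between the rollers. The knob, at (244,163) in the top view, is now 10 mm lower than before, so the plunger is in the bush at jig x = 0. The gripper is clear.

```bash
python3 -c "
from plant import robot
print(robot.job_done())"
```

```text
the job is handed in; nothing more can be done
None
```

The job is handed in: the carriage is flush on the fence with its plunger in the last bush (jig x = 0), confirmed by a firm stop and the knob sitting 10 mm lower; the gripper has let go and is clear, and nothing else on the bench was touched.

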